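# Weigh a seed vial on the beam balance

## Robot

A 6-joint arm with a two-finger parallel gripper is mounted at the origin on a cart in front of the work surface, level with it; the furniture and walls round the work are solid. World frame = base frame: x ahead of the robot, y to its left, z up, the work surface at z = 0. Lengths are in m, angles in degrees, forces in N, time in s.
With the tool pointing down it reaches from about 0.25 to 0.8 m from the base axis. Payload 3.9 kg.
Tool frame: the origin (TCP) lies at the very end of the fingers, on their centre line; the grasp point (between the pads) lies 19 mm behind it; x points along the fingers, y is the direction in which the jaws open and shut, and the axes are right-handed (so a half turn about x gives the same grasp; the last joint's range is limited). The gripper opens to 85 mm and grips with 20 to 120 N. Pads are 22 mm wide; open, the fingers measure 114 mm over their backs; the gripper's body (76 mm by 85 mm) begins 54 mm behind the grasp point. The pads swing forward as they close: fully open they stand 13 mm farther back than shut.
Start: joints at [73.453, 14.897, -7.913, 67.191, 0, 90], TCP at [0.15, 0.503, 0.231] pointing down, gripper open.
Joint ranges: [-159.42, 159.42], [-47.68, 98.78], [-73.54, 78.23], [-108.79, 121.32], [-90, 84.71], [-180, 180]. Speed limits (degrees/s): [147.25, 147.25, 180, 180, 180, 180].

## Interface

Orientations are given as a 3x3 rotation matrix whose columns are the frame's x, y, z axes.
In Python, from rig import read_state, imaging, ticket gives the robot as it stands. The module is installed in compiled form; this text tells all that it offers.
- The arm moves only by the tool play_rows, never from a script. Its argument "steps" is a list of rows, each a list of 3 entries, a list of its own where there are three numbers: the shift along the tool's x, y, z in cm, then the turn, a rotation vector about the tool's x, y, z in rad, then the finger opening in cm, from 0 to 8.54. In form: [[[tx, ty, tz], [wx, wy, wz], claw], ...]. A call has exactly 8 rows; each row shifts and turns the commanded pose from where the row before left it, along the tool's axes as they then stand; what a row does not reach is not made up. A row lasts 1/8 s, in which the tool goes at most 62.5 mm and 10.7 degrees, less where a joint would pass 70% of its speed; a pose out of reach is approached as far as the arm can. A call is refused whole if a number of a shift passes 6.25 or a number of a turn 0.188, either way. A call with a gripper value outside its range is refused whole. The fingers move at their own pace and stop on an object; "grip_force" is the grip in N (left out, the last holds). Time passes only in rows, so rows that do not move let the fingers close, or fill a call up. It gives the time, the measured TCP pose, the force and the opening at its end, in the units of the state.
- read_state(): the state, without advancing time (a new reading comes with each control period).
- imaging.read_camera(name): name is "scene" or "top"; returns (picture, depth): 480x640x3 uint8, red, green, blue; 480x640 float32, m along the optical axis (not along the pixel's ray), 0 where there is no reading.
- imaging.camera_info(name): a dict with "fovy" (degrees; the focal length in pixels is half the picture's height over the tangent of half this angle, whatever the lens; pixels are square), "cx", "cy" (the principal point, pixels), "rvec" (rotation vector, rad) and "tvec" (3), from world to camera coordinates, as OpenCV has them. Camera axes: x right, y down, z forward; pixel columns grow to the right and rows downward; lengths in m; the calibration is good to about 2 mm. A picture is of the moment at which its call begins. camera_info takes no time and is no camera call.
- ticket.close_job(): hands the job in, once; it reports no verdict.
The state is a dict: "time": time; "joint_pos": joint angles; "qd": joint speeds; "joint_torque": joint torques, N m; "tool_pos": TCP position; "ee_rot": TCP orientation; "ft_force": force on the tool from outside, world axes, zero at the start; "torque": the same for the moment, N m; "opening": finger opening in m.
Only numpy, scipy, OpenCV 4.12 (cv2) and the standard library are available. Lean on these libraries where they do the work, as an engineer would, in place of code of your own. Each camera call takes 0.05 s, during which the arm holds its last target. There are 200 camera calls.

## Task

Weigh the red-capped vial of the three that stand in the row beside the balance: stand it upright on the round pan of the beam balance and let go of it, then slide the brass counterpoise along the beam by its black knob until the beam rests level on its own, its red pointer within the green band, with nothing touching it. Treat the balance gently: do not drop or press the vial onto the pan, push or pinch the balance only lightly (about 10 N a finger is plenty), and leave the other vials, the pencil and the glass dish where they are.

Things in the scene. Friction and masses are not known exactly. Their poses are not given: they have to be found in the camera images.
- balance: beam balance, fixed to the worktop; origin under its pivot on the worktop. Grey base 120 (x) x 300 mm (y from -205 to +95), top 20 mm high, two cheeks at the pivot 97 mm high (y -13 to +13). Its beam lies along its y axis, 85 mm above the worktop: pan at +y, counterpoise and red pointer at -y. An upright white plate 105 mm high stands at y = -187 mm behind the pointer; the green band on it is 9 mm high and centred on the level height of 85 mm
- beam (a joint): tilt of the beam about its pivot, rad: 0 = level, positive = pan end down, negative = pan end up; stops at -0.09 and +0.09. The pivot is sprung and damped: it settles within about 1 s, and between the stops, with a vial on the pan, 10 mm of counterpoise travel turns the beam by about 0.08 rad
- pan (a point): centre of the pan's flat floor, 120 mm from the pivot, 96 mm above the worktop when level; a steel disc 84 mm across with a rim 3 mm high. It yields by up to 11 mm up or down from level as the beam tilts. Empty, with the counterpoise fully in, the beam is about level; the lone vial's weight pulls the pan right down to its stop until the counterpoise is slid out
- counterpoise (a joint): position of the counterpoise along the beam, m: 0 = innermost (37 mm from the pivot), growing outwards, away from the pan, up to 0.105. It slides with a friction of about 0.8 N and stays where it is left. Weight 0.25 kg; moving it out lifts the pan. Where it balances the vial depends on the vial's unknown mass (about 0.08 to 0.165 kg): between about 0.03 and 0.095
- knob (a point): point on the counterpoise's upright black knob, a cylinder 17 mm across that stands from 11 mm to 56 mm above the beam's centre line; this point lies on its axis 33 mm above the centre line. The brass block below it is 34 mm (across the beam) x 30 mm (along it), its top 11 mm above the centre line
- pointer (a point): tip of the red pointer at the beam's outer end, 196 mm from the pivot, 85 mm above the worktop when level
- red_vial_centre (a point): middle of the body of the vial with the red cap, 34 mm above its foot; clear vial of 33 mm diameter, 78 mm tall with its cap, standing upright, z axis up. Its body is straight to 62 mm
- blue_vial_centre (a point): the same for the vial with the blue cap; a bystander
- white_vial_centre (a point): the same for the vial with the white cap; a bystander
- pencil: red pencil 157 mm long and 8 mm thick, lying along its y axis; a bystander
- petri: clear round dish, 68 mm across and 14 mm high, origin under its centre; a bystander

How it is judged:
By the outcome, as a careful person would: the job done as asked, in the order asked, and still so for the second after the job is handed in, with the robot touching nothing.
It also fails if it takes over 67 s, if anything falls off the work surface, if the arm or the gripper's body presses on something with over 40 N, if the wrist force passes 120 N, or if a joint passes its speed limit or range.

## Working session

There is one attempt and no reset: what is moved stays moved. The work goes in short steps, Python scripts to look and compute and a tool call to move; the robot and the scene stay as the last step left them, time stands still between calls to the robot, and variables do not carry over. Pictures are saved under pics/ and viewed, on a budget of 10 in all, crops included, one or two more only if the job needs it, and the job is handed in when it is done.

Besides the shell and the picture viewer there is one more tool, called after "Call:" by a JSON object that holds its "fn" and its "kwargs". play_rows: Moves the arm, as the interface text tells. Its arguments: {"type":"object","properties":{"steps":{"type":"array"},"grip_force":{"type":"number"}},"required":["steps"]}

```bash
mkdir -p pics; cat > h.py <<'E'
import numpy as np, cv2
from rig import read_state, imaging, ticket
def cam(n):
    i=imaging.camera_info(n); f=240/np.tan(np.radians(i["fovy"])/2)
    R=cv2.Rodrigues(np.array(i["rvec"],float))[0]; t=np.array(i["tvec"],float).ravel()
    return f,i["cx"],i["cy"],R,t
def ray(n,u,v):
    f,cx,cy,R,t=cam(n); return -R.T@t, R.T@np.array([(u-cx)/f,(v-cy)/f,1])
def onz(n,u,v,z):
    o,d=ray(n,u,v); return o+d*(z-o[2])/d[2]
def pt(n,u,v,dep):
    o,d=ray(n,u,v); return o+d*dep
def cloud(n,D):
    f,cx,cy,R,t=cam(n); v,u=np.mgrid[0:480,0:640]
    d=np.stack([(u-cx)/f*D,(v-cy)/f*D,D],-1); return (d-t)@R
def tri(a,b): # two (cam,u,v)
    (o1,d1),(o2,d2)=ray(*a),ray(*b); d1/=np.linalg.norm(d1); d2/=np.linalg.norm(d2)
    s=np.linalg.lstsq(np.c_[d1,-d2],o2-o1,rcond=None)[0]
    p,q=o1+s[0]*d1,o2+s[1]*d2; return (p+q)/2,np.linalg.norm(p-q)
def proj(n,P):
    f,cx,cy,R,t=cam(n); c=R@np.array(P)+t; return c[0]/c[2]*f+cx,c[1]/c[2]*f+cy
E
python3 - <<'E'
from h import *
for n in("scene","top"):
    p,d=imaging.read_camera(n); cv2.imwrite(f"pics/{n}0.png",p[...,::-1]); np.savez(f"{n}0.npz",p=p,d=d)
    print(n,imaging.camera_info(n),ray(n,320,240))
print(read_state())
E
```

```text
scene {'fovy': 46.246449269864165, 'cx': 314.91643718094264, 'cy': 234.15711746414976, 'rvec': array([ 2.04613145, -0.82261902,  0.45953385]), 'tvec': array([-0.41793415,  0.27306694,  1.1474234 ])} (array([-0.26878674, -0.84927589,  0.8788055 ]), array([ 0.58808035,  0.57314868, -0.57083445]))
top {'fovy': 42.805913622414714, 'cx': 318.11617129006737, 'cy': 238.87585138044213, 'rvec': array([ 2.16275227, -2.1565489 ,  0.15130212]), 'tvec': array([-0.05729855,  0.53799705,  1.2476322 ])} (array([ 0.37297094, -0.04218053,  1.30706676]), array([ 0.12696527, -0.01366385, -0.99181952]))
{'time': 0.1, 'joint_pos': array([ 7.34564346e+01,  1.49341159e+01, -7.97786742e+00,  6.71923857e+01,
        4.58113762e-05,  8.99997871e+01]), 'qd': array([ 0.11802914, -0.10043401,  0.19476241,  0.02735841,  0.03414035,
        0.01444547]), 'joint_torque': array([ 2.28232320e-04, -4.06508017e+01,  2.54527760e+01,  1.01405679e-02,
        1.72408630e-05,  7.38862497e-06]), 'tool_pos': array([0.14931281, 0.50266864, 0.23053182]), 'ee_rot': array([[-5.19451634e-04,  2.84740275e-01,  9.58604562e-01],
       [-1.74594744e-03,  9.58602972e-01, -2.84740749e-01],
       [-9.99998341e-01, -1.82158222e-03, -8.06327112e-07]]), 'ft_force': array([ 0.50406607, -0.60240308, -0.71569183]), 'torque': array([ 0.03290377,  0.00018928, -0.00503101]), 'opening': 0.08509721695248934}
```

View pics/scene0.png

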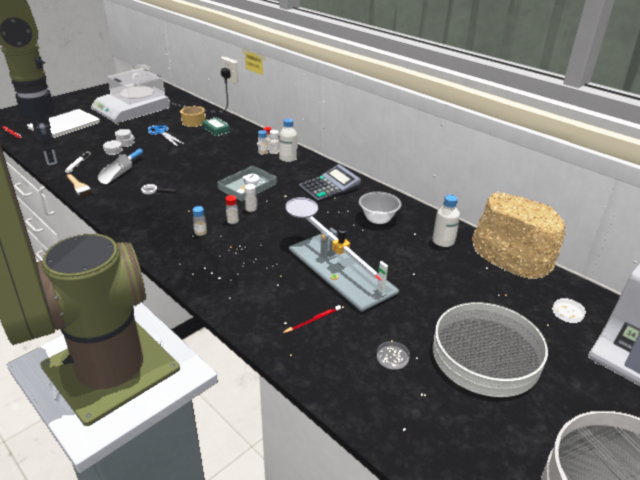

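View pics/top0.png

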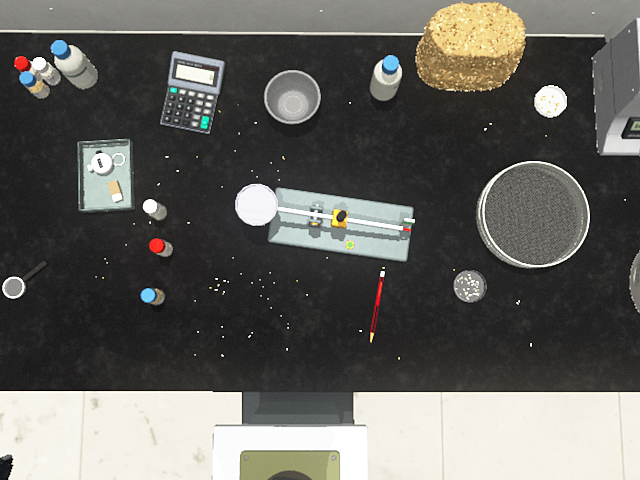

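Both views show the row of vials: in top, red cap at (157,246), blue at (149,296), white at (151,207). The balance has its pan at (257,204), knob at (341,216) and pointer at (407,229). In scene, the red cap is at (232,202), the pan at (301,208) and the knob at (340,233). Now to measure these.

```bash
cat > m.py <<'E'
from h import *
S=np.load("scene0.npz");T=np.load("top0.npz")
I={"scene":S,"top":T}
C={n:cloud(n,I[n]["d"]) for n in I}
def blob(n,cond,box):
    p=I[n]["p"].astype(int); r,g,b=p[...,0],p[...,1],p[...,2]
    m=cond(r,g,b); k=np.zeros_like(m); x0,y0,x1,y1=box; k[y0:y1,x0:x1]=1; m&=k
    v,u=np.nonzero(m); return u.mean(),v.mean(),m
red=lambda r,g,b:(r>120)&(g<70)&(b<70)
blue=lambda r,g,b:(b>130)&(r<90)
yel=lambda r,g,b:(r>150)&(g>100)&(b<90)
white=lambda r,g,b:(r>150)&(g>150)&(b>150)
for nm,c,bs,bt in[("redcap",red,(220,190,245,226),(140,230,180,265)),("bluecap",blue,(185,200,212,240),(135,280,170,312)),
  ("brass",yel,(325,225,355,260),(325,200,350,232)),("pan",white,(280,190,318,220),(232,180,280,228)),("whitecap",white,(240,178,262,215),(140,195,170,225)),("ptr",red,(370,260,395,290),(395,215,420,240))]:
    for n,bx in(("scene",bs),("top",bt)):
        u,v,m=blob(n,c,bx); q=C[n][m&(I[n]["d"]>0)]
        print(nm,n,m.sum(),round(u,1),round(v,1),"cloud mean",q.mean(0).round(4),"zmax%",np.percentile(q[:,2],[5,50,95]).round(4))
        if n=="scene": a=(n,u,v)
        else: b=(n,u,v)
    P,e=tri(a,b); print("   tri",P.round(4),round(e,4))
# cloud by height in balance region
for n in I:
    q=C[n].reshape(-1,3); 
    for nm,u,v,rad,z0,z1 in[("knob","k",0,.03,.125,.2)]: pass
c=C["top"]
# region clusters above heights
for n in I:
    q=C[n].reshape(-1,3); ok=(I[n]["d"].ravel()>0)
    pan0=onz("top",257,204,.1); kn=onz("top",340,216,.1)
    s=q[ok&(np.linalg.norm(q[:,:2]-kn[:2],axis=1)<.03)&(q[:,2]>.115)&(q[:,2]<.16)]; print(n,"knob pts",len(s),s.mean(0) if len(s) else 0,s[:,2].max() if len(s) else 0)
    s=q[ok&(np.linalg.norm(q[:,:2]-pan0[:2],axis=1)<.06)&(q[:,2]>.08)&(q[:,2]<.12)]; print(n,"pan pts",len(s),s.mean(0),(s.min(0)+s.max(0))/2,np.median(s[:,2]))
    rv=onz("top",157,246,.078)
    s=q[ok&(np.linalg.norm(q[:,:2]-rv[:2],axis=1)<.03)&(q[:,2]>.01)]; print(n,"vial pts",len(s),(s.min(0)+s.max(0))/2,np.ptp(s,axis=0),s[:,2].max())
E
python3 m.py
python3 - <<'E'
import cv2
a=cv2.imread('pics/scene0.png')[180:310,180:410]; b=cv2.imread('pics/top0.png')[170:320,130:430]
a=cv2.resize(a,(600,339),interpolation=2); b=cv2.resize(b,(600,300),interpolation=2)
cv2.imwrite('pics/crop.png',cv2.vconcat([a[:300],b]))
E
```

```text
redcap scene 86 230.2 200.0 cloud mean [0.5159 0.2691 0.0725] zmax% [0.0626 0.0765 0.0814]
redcap top 176 156.0 245.1 cloud mean [0.5196 0.2732 0.0717] zmax% [0.0022 0.0779 0.0817]
   tri [0.5197 0.2741 0.0687] 0.0005
bluecap scene 57 197.9 212.0 cloud mean [0.4279 0.3    0.0564] zmax% [0.     0.0695 0.0781]
bluecap top 25 147.4 295.1 cloud mean [0.4193 0.2935 0.0471] zmax% [-0.0027  0.073   0.081 ]
   tri [0.4194 0.2879 0.0653] 0.0017
brass scene 124 339.9 245.7 cloud mean [ 0.5697 -0.1008  0.083 ] zmax% [0.0147 0.0902 0.095 ]
brass top 117 338.4 220.1 cloud mean [ 0.5688 -0.0958  0.0925] zmax% [0.082  0.092  0.1044]
   tri [ 0.5718 -0.0972  0.0799] 0.0025
pan scene 495 301.7 207.4 cloud mean [0.6016 0.0697 0.1029] zmax% [0.0992 0.1061 0.1113]
pan top 1498 257.1 204.0 cloud mean [0.5996 0.067  0.1001] zmax% [0.0219 0.1057 0.1108]
   tri [0.5986 0.0666 0.1054] 0.0001
whitecap scene 406 249.5 189.7 cloud mean [0.6357 0.3359 0.0319] zmax% [0.0026 0.0211 0.0786]
whitecap top 180 150.0 206.7 cloud mean [0.599  0.2892 0.0682] zmax% [0.0019 0.0773 0.0816]
   tri [0.6002 0.29   0.064 ] 0.0008
ptr scene 2 376.5 276.5 cloud mean [ 0.5512 -0.2346  0.0749] zmax% [0.0748 0.0749 0.0749]
ptr top 11 406.3 229.1 cloud mean [ 0.5547 -0.2359  0.0681] zmax% [0.0463 0.0727 0.0748]
   tri [ 0.5532 -0.2343  0.0738] 0.0019
scene knob pts 74 [ 0.56770417 -0.10602621  0.12946616] 0.14087788225432565
scene pan pts 550 [0.59418764 0.0632207  0.10557151] [0.59536343 0.05963472 0.09975027] 0.1059081095026382
scene vial pts 279 [0.5140089  0.26716909 0.04698086] [0.03302278 0.04025208 0.07363513] 0.08379842871043652
top knob pts 74 [ 0.57289305 -0.10077197  0.13470653] 0.14215044881625402
top pan pts 1446 [0.59849263 0.06624279 0.10575544] [0.59925083 0.05890245 0.10114988] 0.10586167066614101
top vial pts 306 [0.51921618 0.26883071 0.04790734] [0.03150861 0.03173664 0.07322203] 0.08451835885313191
```

View pics/crop.png

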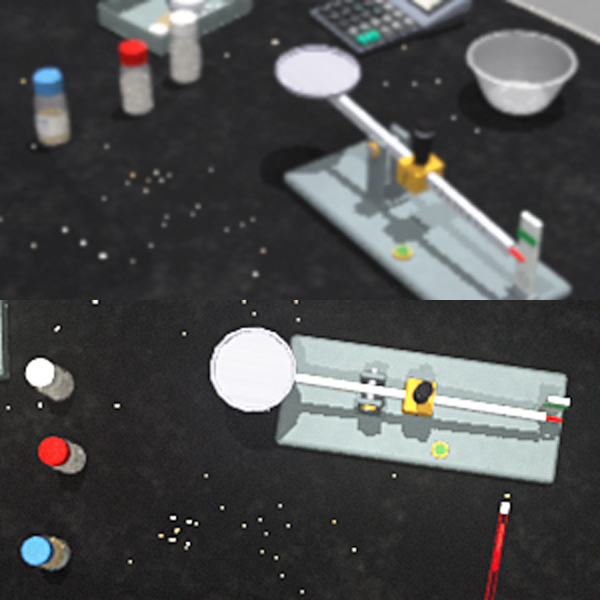

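The crop confirms the layout: the beam rests pan-up, with the pointer below the green band, and the vials are clear of each other. The triangulated heights fit (cap ≈0.069, pan ≈0.105 with the pan up). I'll move above the red vial and turn the jaws along the beam.

Call:
{"fn": "play_rows", "kwargs": {"steps": [[[0, 0, 0], [-0.141, 0, 0], 8.5], [[0, -2.1, 5.0], [0, 0, 0], 8.5], [[0, -2.1, 5.0], [0, 0, 0], 8.5], [[0, -2.1, 5.0], [0, 0, 0], 8.5], [[0, -2.1, 5.0], [0, 0, 0], 8.5], [[0, -2.1, 5.0], [0, 0, 0], 8.5], [[0, -2.1, 5.0], [0, 0, 0], 8.5], [[0, -2.1, 5.0], [0, 0, 0], 8.5]], "grip_force": 20}}

```text
time: 1.1
tool_pos: [0.4752, 0.3051, 0.2309]
ee_rot: [[-0.001, 0.147, 0.989], [-0.0, 0.989, -0.147], [-1.0, -0.0, -0.001]]
ft_force: [-0.1, 0.7, -0.6]
opening: 0.0852
```

```bash
cat >> h.py <<'E'
def go(P,s=None):  # shift to a TCP target, tool axes, cm
    s=s or read_state(); return (s["ee_rot"].T@(np.array(P)-s["tool_pos"])*100).round(2)
E
python3 - <<'E'
from m import *
import scipy.optimize as so
# cap tops: points near z .078 in clouds; circle fits of body/cap sides (known radius 16.5)
for nm,g in(("red",(.5197,.2741)),("white",(.600,.290)),("blue",(.4194,.288))):
    for n in I:
        q=C[n].reshape(-1,3); k=(I[n]["d"].ravel()>0)&(np.hypot(q[:,0]-g[0],q[:,1]-g[1])<.024)
        t=q[k&(q[:,2]>.074)]; print(nm,n,"top",len(t),((t.min(0)+t.max(0))/2).round(4),t.mean(0).round(4))
u,v,_=blob("top",red,(140,230,180,265)); print(onz("top",u,v,.072))
s=read_state(); print(s["time"],s["tool_pos"],s["ee_rot"].round(3),s["joint_pos"].round(1),s["ft_force"],"to vial",go((.52,.274,.022)))
E
```

```text
redcap scene 86 230.2 200.0 cloud mean [0.5159 0.2691 0.0725] zmax% [0.0626 0.0765 0.0814]
redcap top 176 156.0 245.1 cloud mean [0.5196 0.2732 0.0717] zmax% [0.0022 0.0779 0.0817]
   tri [0.5197 0.2741 0.0687] 0.0005
bluecap scene 57 197.9 212.0 cloud mean [0.4279 0.3    0.0564] zmax% [0.     0.0695 0.0781]
bluecap top 25 147.4 295.1 cloud mean [0.4193 0.2935 0.0471] zmax% [-0.0027  0.073   0.081 ]
   tri [0.4194 0.2879 0.0653] 0.0017
brass scene 124 339.9 245.7 cloud mean [ 0.5697 -0.1008  0.083 ] zmax% [0.0147 0.0902 0.095 ]
brass top 117 338.4 220.1 cloud mean [ 0.5688 -0.0958  0.0925] zmax% [0.082  0.092  0.1044]
   tri [ 0.5718 -0.0972  0.0799] 0.0025
pan scene 495 301.7 207.4 cloud mean [0.6016 0.0697 0.1029] zmax% [0.0992 0.1061 0.1113]
pan top 1498 257.1 204.0 cloud mean [0.5996 0.067  0.1001] zmax% [0.0219 0.1057 0.1108]
   tri [0.5986 0.0666 0.1054] 0.0001
whitecap scene 406 249.5 189.7 cloud mean [0.6357 0.3359 0.0319] zmax% [0.0026 0.0211 0.0786]
whitecap top 180 150.0 206.7 cloud mean [0.599  0.2892 0.0682] zmax% [0.0019 0.0773 0.0816]
   tri [0.6002 0.29   0.064 ] 0.00
[... 727 characters left out ...]
6883071 0.04790734] [0.03150861 0.03173664 0.07322203] 0.08451835885313191
red scene top 57 [0.514  0.2706 0.0789] [0.514  0.2671 0.0784]
red top top 155 [0.5198 0.2702 0.0795] [0.5197 0.2703 0.0784]
white scene top 47 [0.5953 0.2845 0.0781] [0.594  0.2819 0.078 ]
white top top 146 [0.6    0.2862 0.0785] [0.5993 0.286  0.078 ]
blue scene top 55 [0.4159 0.2811 0.0786] [0.4149 0.2803 0.0784]
blue top top 157 [0.4196 0.2839 0.0789] [0.4197 0.2838 0.0783]
[0.51956376 0.27309286 0.072     ]
1.1 [0.47521349 0.30505602 0.2308905 ] [[-0.001  0.147  0.989]
 [-0.     0.989 -0.147]
 [-1.    -0.    -0.001]] [32.7 18.9 -2.3 68.9  0.  41.2] [-0.05940974  0.72504492 -0.56126284] to vial [20.89 -2.41  4.9 ]
```

Call:
{"fn": "play_rows", "kwargs": {"steps": [[[0, -1.4, 2.4], [0, 0, 0], 8.5], [[0, -1.33, 2.4], [0, 0, 0], 8.5], [[5.0, 0, 0], [0, 0, 0], 8.5], [[5.0, 0, 0], [0, 0, 0], 8.5], [[5.0, 0, 0], [0, 0, 0], 8.5], [[4.0, 0, 0], [0, 0, 0], 8.5], [[1.9, 0, 0], [0, 0, 0], 8.5], [[0, 0, 0], [0, 0, 0], 8.5]]}}

```text
time: 2.1
tool_pos: [0.5156, 0.2712, 0.0202]
ee_rot: [[-0.004, 0.147, 0.989], [-0.002, 0.989, -0.147], [-1.0, -0.003, -0.004]]
ft_force: [-0.4, -0.9, -0.0]
opening: 0.085
```

```bash
python3 - <<'E'
from h import *
p,d=imaging.read_camera("scene");t,e=imaging.read_camera("top")
a=cv2.resize(p[150:280,170:350],(480,347),interpolation=2);b=cv2.resize(t[180:320,110:270],(396,347),interpolation=2)
cv2.imwrite("pics/g.png",cv2.hconcat([a[:,:400],b])[...,::-1]); s=read_state(); print(s["tool_pos"],s["ft_force"])
E
```

```text
[0.51772624 0.27235546 0.02262072] [ 0.69179573 -0.97258129  1.05393161]
```

View pics/g.png

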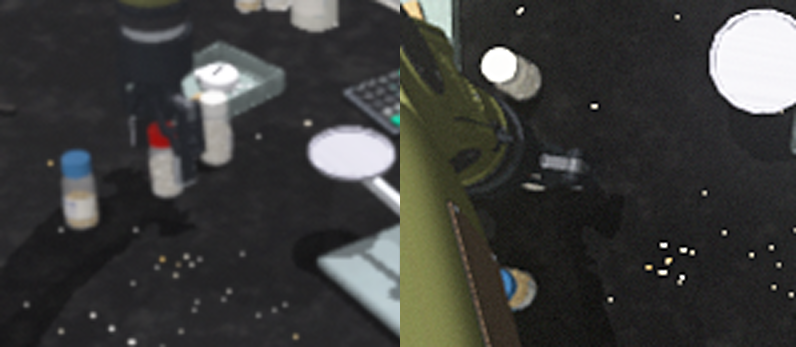

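The red vial stands between the open fingers, with the other vials clear. Closing now.

Call:
{"fn": "play_rows", "kwargs": {"steps": [[[0, 0, 0], [0, 0, 0], 5], [[0, 0, 0], [0, 0, 0], 3.8], [[0, 0, 0], [0, 0, 0], 2.8], [[0, 0, 0], [0, 0, 0], 2.8], [[0, 0, 0], [0, 0, 0], 2.8], [[0, 0, 0], [0, 0, 0], 2.8], [[0, 0, 0], [0, 0, 0], 2.8], [[0, 0, 0], [0, 0, 0], 2.8]], "grip_force": 25}}

```text
time: 3.2
tool_pos: [0.5179, 0.2721, 0.0231]
ee_rot: [[0.001, 0.147, 0.989], [-0.0, 0.989, -0.147], [-1.0, 0.0, 0.001]]
ft_force: [-0.1, -2.0, 6.0]
opening: 0.0322
```

```bash
python3 - <<'E'
from h import *
s=read_state(); print(s["tool_pos"],s["ft_force"],s["opening"],s["ee_rot"].round(4))
print(go((.5185,.271,.20)),go((.5985,.066,.20)))
E
```

```text
[0.51792462 0.2721158  0.02310952] [-0.1079642  -1.97796913  5.98130289] 0.03221551357242963 [[ 1.100e-03  1.475e-01  9.891e-01]
 [-1.000e-04  9.891e-01 -1.475e-01]
 [-1.000e+00  1.000e-04  1.100e-03]]
[-17.69  -0.1    0.09] [-17.68 -19.2   11.03]
```

Call:
{"fn": "play_rows", "kwargs": {"steps": [[[-1, 0, 0], [0, 0, 0], 2.8], [[-3, 0, 0], [0, 0, 0], 2.8], [[-5, 0, 0], [0, 0, 0], 2.8], [[-5, 0, 0], [0, 0, 0], 2.8], [[-3, 0, 0], [0, 0, 0], 2.8], [[-0.5, 0, 0], [0, 0, 0], 2.8], [[0, 0, 0], [0, 0, 0], 2.8], [[0, 0, 0], [0, 0, 0], 2.8]]}}

```text
time: 4.2
tool_pos: [0.5163, 0.2717, 0.1953]
ee_rot: [[-0.003, 0.147, 0.989], [-0.002, 0.989, -0.147], [-1.0, -0.002, -0.003]]
ft_force: [-0.3, -0.1, -2.6]
opening: 0.0321
```

Call:
{"fn": "play_rows", "kwargs": {"steps": [[[0, -1.2, 0.8], [0, 0, 0], 2.8], [[0, -3, 1.6], [0, 0, 0], 2.8], [[0, -3.6, 2.1], [0, 0, 0], 2.8], [[0, -3.6, 2.1], [0, 0, 0], 2.8], [[0, -3.6, 2.1], [0, 0, 0], 2.8], [[0, -2.6, 1.5], [0, 0, 0], 2.8], [[0, -1.6, 0.8], [0, 0, 0], 2.8], [[0, 0, 0], [0, 0, 0], 2.8]]}}

```text
time: 5.2
tool_pos: [0.598, 0.0649, 0.1967]
ee_rot: [[-0.001, 0.149, 0.989], [0.0, 0.989, -0.149], [-1.0, -0.0, -0.001]]
ft_force: [-0.4, 1.1, -2.0]
opening: 0.0321
```

```bash
python3 - <<'E'
from h import *
F=[]
for i in range(4):
    t,e=imaging.read_camera("top"); s=read_state(); F.append(s["ft_force"][2])
p,d=imaging.read_camera("scene")
cv2.imwrite("pics/lift.png",cv2.hconcat([cv2.resize(p[120:280,220:400],(394,350),interpolation=2),cv2.resize(t[140:280,190:350],(400,350),interpolation=2)])[...,::-1])
s=read_state(); print(s["tool_pos"],np.round(F,2),s["opening"],s["ee_rot"].round(4),s["time"])
print(go((.5985,.066,.108)))
# vial bottom seen in the scene: expected pixel of foot
print(proj("scene",s["tool_pos"]-[0,0,.023]),proj("scene",s["tool_pos"]+[0,0,.055]))
E
```

```text
[0.59763871 0.06722934 0.19730746] [-0.75 -0.17 -1.24 -1.18] 0.03197181602461382 [[-3.000e-04  1.457e-01  9.893e-01]
 [ 3.000e-04  9.893e-01 -1.457e-01]
 [-1.000e+00  2.000e-04 -3.000e-04]] 5.45
[ 8.93 -0.11  0.11]
(np.float64(301.42482370834495), np.float64(184.425062040695)) (np.float64(301.58361287295344), np.float64(156.8777609155563))
```

View pics/lift.png

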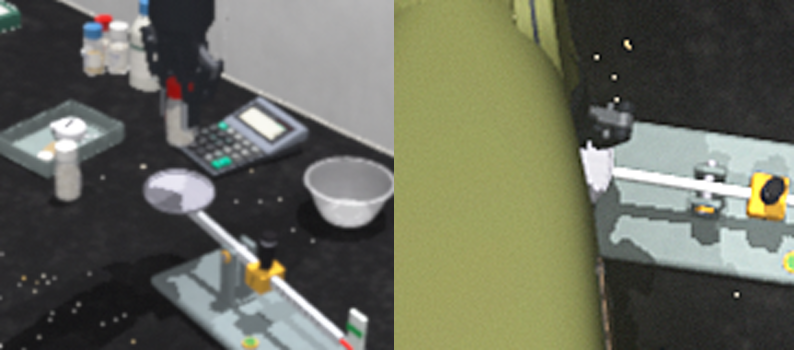

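Lifted and upright: the foot is seen at about scene (301,185), as predicted for 23 mm below the TCP, and right above the pan. Now a slow descent.

Call:
{"fn": "play_rows", "kwargs": {"steps": [[[2.0, -0.1, 0.1], [0, 0, 0], 2.8], [[2.5, 0, 0], [0, 0, 0], 2.8], [[1.2, 0, 0], [0, 0, 0], 2.8], [[0.5, 0, 0], [0, 0, 0], 2.8], [[0.4, 0, 0], [0, 0, 0], 2.8], [[0.4, 0, 0], [0, 0, 0], 2.8], [[0.4, 0, 0], [0, 0, 0], 2.8], [[0.4, 0, 0], [0, 0, 0], 2.8]]}}

```text
time: 6.45
tool_pos: [0.5992, 0.065, 0.1194]
ee_rot: [[0.001, 0.147, 0.989], [0.0, 0.989, -0.147], [-1.0, 0.0, 0.001]]
ft_force: [0.1, 0.2, -0.9]
opening: 0.0319
```

Call:
{"fn": "play_rows", "kwargs": {"steps": [[[0.2, 0, 0], [0, 0, 0], 2.8], [[0.2, 0, 0], [0, 0, 0], 2.8], [[0.1, 0, 0], [0, 0, 0], 2.8], [[0.1, 0, 0], [0, 0, 0], 2.8], [[0, 0, 0], [0, 0, 0], 2.8], [[0, 0, 0], [0, 0, 0], 2.8], [[0, 0, 0], [0, 0, 0], 2.8], [[0, 0, 0], [0, 0, 0], 2.8]]}}

```text
time: 7.45
tool_pos: [0.5989, 0.065, 0.1133]
ee_rot: [[0.0, 0.147, 0.989], [0.0, 0.989, -0.147], [-1.0, 0.0, 0.0]]
ft_force: [-0.6, 0.3, 0.3]
opening: 0.0318
```

```bash
python3 - <<'E'
from h import *
F=[]
for i in range(5):
    p,d=imaging.read_camera("scene"); s=read_state(); F.append(s["ft_force"][2])
cv2.imwrite("pics/down.png",cv2.resize(p[150:310,240:410],(744,700),interpolation=2)[50:650][...,::-1])
print(s["tool_pos"],np.round(F,2),s["opening"],s["time"])
E
```

```text
[0.59890286 0.06498537 0.11332678] [-0.54 -0.89 -0.02  0.26 -0.84] 0.03206443693558012 7.7
```

View pics/down.png

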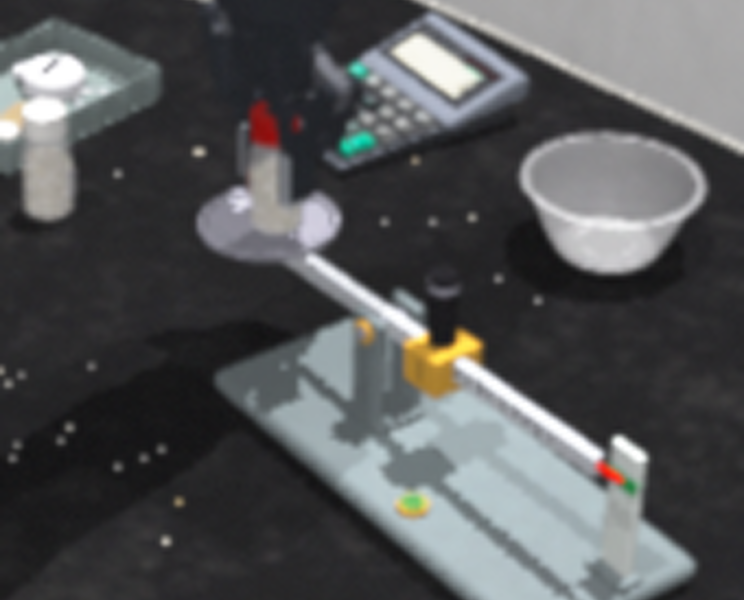

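The vial is on the pan and has pushed it partly down; the red pointer has risen to the green. I'll go on toward the lower stop in small steps while watching the force.

Call:
{"fn": "play_rows", "kwargs": {"steps": [[[0.1, 0, 0], [0, 0, 0], 2.8], [[0.1, 0, 0], [0, 0, 0], 2.8], [[0.1, 0, 0], [0, 0, 0], 2.8], [[0, 0, 0], [0, 0, 0], 2.8], [[0, 0, 0], [0, 0, 0], 2.8], [[0, 0, 0], [0, 0, 0], 2.8], [[0, 0, 0], [0, 0, 0], 2.8], [[0, 0, 0], [0, 0, 0], 2.8]]}}

```text
time: 8.7
tool_pos: [0.5989, 0.065, 0.1103]
ee_rot: [[0.0, 0.147, 0.989], [-0.0, 0.989, -0.147], [-1.0, -0.0, 0.0]]
ft_force: [0.1, -0.4, -0.6]
opening: 0.0318
```

```bash
cat >> h.py <<'E'
def red_ptr(n):
    p,d=imaging.read_camera(n); b=(370,255,400,290) if n=="scene" else (392,215,422,242)
    x=p[b[1]:b[3],b[0]:b[2]].astype(int)
    m=(x[...,0]>1.5*x[...,1]+20)&(x[...,0]>1.5*x[...,2]+20); g=(x[...,1]>1.4*x[...,0])&(x[...,1]>1.1*x[...,2])
    w=(m*(x[...,0]-x[...,1])).astype(float); v,u=np.mgrid[0:w.shape[0],0:w.shape[1]]
    gv,gu=np.nonzero(g); return m.sum(),(u*w).sum()/w.sum()+b[0],(v*w).sum()/w.sum()+b[1],g.sum(),(gu.mean()+b[0],gv.mean()+b[1]) if len(gv) else None,p,d
E
python3 - <<'E'
from h import *
F=[]
for i in range(3):
    r=red_ptr("scene"); s=read_state(); F.append(s["ft_force"][2])
r2=red_ptr("top")
print(s["tool_pos"],np.round(F,2),s["opening"],s["time"])
print(r[:5],r2[:5],tri(("scene",r[1],r[2]),("top",r2[1],r2[2])))
E
```

```text
[0.59888029 0.06498877 0.11031715] [-0.62 -0.26 -0.04] 0.03193921521280996 8.85
(np.int64(16), np.float64(378.70483799378604), np.float64(267.07412339103416), np.int64(14), (np.float64(382.0), np.float64(271.35714285714283))) (np.int64(26), np.float64(409.04744603547766), np.float64(226.93481513143834), np.int64(23), (np.float64(408.0), np.float64(223.04347826086956))) (array([ 0.55405956, -0.23617368,  0.10157143]), np.float64(0.00033462104076959626))
```

The triangulated pointer height of ≈0.1016 means the tilt is ≈+0.09 (lower stop reached), with no contact force. Releasing.

Call:
{"fn": "play_rows", "kwargs": {"steps": [[[0, 0, 0], [0, 0, 0], 3.4], [[0, 0, 0], [0, 0, 0], 3.8], [[0, 0, 0], [0, 0, 0], 4.5], [[0, 0, 0], [0, 0, 0], 6], [[0, 0, 0], [0, 0, 0], 7.5], [[0, 0, 0], [0, 0, 0], 7.5], [[-1, 0, 0], [0, 0, 0], 7.5], [[-2, 0, 0], [0, 0, 0], 7.5]]}}

```text
time: 9.9
tool_pos: [0.5982, 0.0649, 0.1404]
ee_rot: [[-0.002, 0.147, 0.989], [-0.0, 0.989, -0.147], [-1.0, -0.0, -0.002]]
ft_force: [-0.0, -0.3, 0.2]
opening: 0.0751
```

Call:
{"fn": "play_rows", "kwargs": {"steps": [[[-4, 0, 0], [0, 0, 0], 7.5], [[-4, 0, 0], [0, 0, 0], 7.5], [[-2, 0, 0], [0, 0, 0], 7.5], [[0, -2, 0], [0, 0, 0], 5], [[0, -5, 0], [0, 0, 0], 3], [[0, -5, 0], [0, 0, 0], 3], [[0, -4, 0], [0, 0, 0], 3], [[0, 0, 0], [0, 0, 0], 3]]}}

```text
time: 10.9
tool_pos: [0.5736, -0.0968, 0.2392]
ee_rot: [[-0.002, 0.152, 0.988], [-0.001, 0.988, -0.152], [-1.0, -0.001, -0.002]]
ft_force: [-0.2, 1.3, 0.7]
opening: 0.0301
```

```bash
python3 - <<'E'
from h import *
r=red_ptr("scene"); r2=red_ptr("top")
p=r[5]; t=r2[5]
cv2.imwrite("pics/placed.png",cv2.hconcat([cv2.resize(p[150:310,240:410],(425,400),interpolation=2),cv2.resize(t[160:280,230:430],(667,400),interpolation=2)[:,:370]])[...,::-1])
s=read_state();print(s["tool_pos"],s["ft_force"],s["opening"],s["time"],s["joint_pos"].round(1),s["ee_rot"].round(3))
print(r[:5],r2[:5],tri(("scene",r[1],r[2]),("top",r2[1],r2[2])))
for n,d in(("scene",r[6]),("top",r2[6])):
    q=cloud(n,d).reshape(-1,3); k=(d.ravel()>0)&(np.hypot(q[:,0]-.571,q[:,1]+.10)<.03)
    a=q[k&(q[:,2]>.108)&(q[:,2]<.16)]; print(n,"knob",len(a),a.mean(0),a[:,2].max())
E
```

```text
[ 0.57436319 -0.09411894  0.23943211] [-0.95682792 -0.12773967  0.05288757] 0.030056413600269123 11.0 [-9.3 20.5  1.4 71.   0.  -0.7] [[-0.002  0.149  0.989]
 [ 0.001  0.989 -0.149]
 [-1.     0.    -0.002]]
(np.int64(17), np.float64(379.06461275139065), np.float64(266.61831407787764), np.int64(18), (np.float64(381.55555555555554), np.float64(270.94444444444446))) (np.int64(24), np.float64(409.0798471012954), np.float64(226.73072839244), np.int64(24), (np.float64(408.2916666666667), np.float64(222.95833333333334))) (array([ 0.55454741, -0.23630159,  0.10262629]), np.float64(0.0003025816744029115))
scene knob 109 [ 0.56785808 -0.09974053  0.13069813] 0.14894892548478697<stdin>:9: RuntimeWarning: Mean of empty slice.
  ret = um.true_divide(
Traceback (most recent call last):
ValueError: zero-size array to reduction operation maximum which has no identity
```

View pics/placed.png

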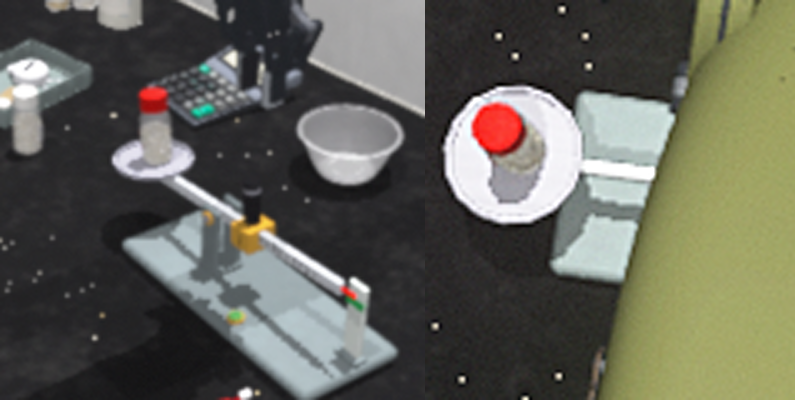

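The vial stands upright near the pan's centre, the beam is at its pan-down stop, and the knob (scene ≈(341,230)) is under the gripper. I'll straddle the knob with the fingers, without pinching.

Call:
{"fn": "play_rows", "kwargs": {"steps": [[[0, -0.2, 0], [0, 0, 0], 3.6], [[4, 0, 0], [0, 0, 0], 3.6], [[3, 0, 0], [0, 0, 0], 3.6], [[1.5, 0, 0], [0, 0, 0], 3.6], [[1, 0, 0], [0, 0, 0], 3.6], [[1, 0, 0], [0, 0, 0], 3.6], [[0, 0, 0], [0, 0, 0], 3.6], [[0, 0, 0], [0, 0, 0], 3.6]]}}

```text
time: 12.0
tool_pos: [0.5756, -0.0954, 0.136]
ee_rot: [[0.001, 0.147, 0.989], [-0.0, 0.989, -0.147], [-1.0, -0.0, 0.001]]
ft_force: [0.4, 0.8, -0.5]
opening: 0.0363
```

```bash
python3 - <<'E'
from h import *
r=red_ptr("scene"); p=r[5]
s=read_state();print(s["tool_pos"],s["ft_force"],s["opening"],s["time"])
T=s["tool_pos"];yb=s["ee_rot"][:,1]
for o in(-.018,.018): print(proj("scene",T+yb*o))
print(proj("scene",T),proj("scene",T+[0,0,.02]),r[:5])
cv2.imwrite("pics/knob.png",cv2.resize(p[190:290,290:410],(720,600),interpolation=2)[...,::-1])
E
```

```text
[ 0.57559793 -0.09536109  0.13606576] [ 0.20694469  0.17271504 -1.08269078] 0.03567005360267139 12.05
(np.float64(345.62195198267244), np.float64(229.2234166355609))
(np.float64(336.3896177998508), np.float64(222.41874661821942))
(np.float64(340.96500643417653), np.float64(225.79102596179123)) (np.float64(341.33899918444723), np.float64(218.7917649127258)) (np.int64(17), np.float64(379.0658964484382), np.float64(266.6178861788618), np.int64(18), (np.float64(381.55555555555554), np.float64(270.94444444444446)))
```

View pics/knob.png

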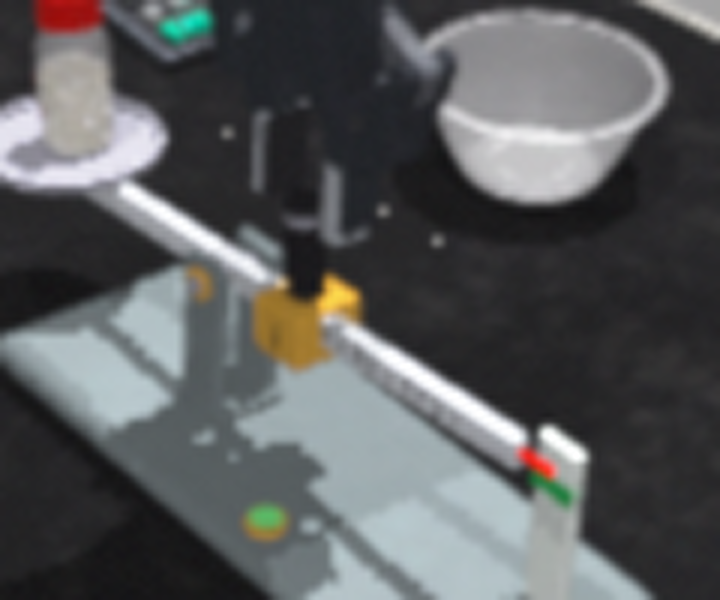

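The fingers straddle the knob top (knob ≈ scene (340,225)). I'll go lower, narrow the gap without pinching and push outwards slowly.

Call:
{"fn": "play_rows", "kwargs": {"steps": [[[1.1, 0, 0], [0, 0, 0], 3.4], [[1.0, 0, 0], [0, 0, 0], 3.0], [[0, 0, 0], [0, 0, 0], 2.6], [[0, -0.5, 0], [0, 0, 0], 2.6], [[0, -0.6, 0], [0, 0, 0], 2.6], [[0, -0.6, 0], [0, 0, 0], 2.6], [[0, -0.6, 0], [0, 0, 0], 2.6], [[0, -0.5, 0], [0, 0, 0], 2.6]]}}

```text
time: 13.05
tool_pos: [0.5708, -0.1235, 0.1144]
ee_rot: [[0.0, 0.148, 0.989], [-0.0, 0.989, -0.148], [-1.0, -0.0, 0.0]]
ft_force: [0.2, 1.4, -0.0]
opening: 0.0262
```

```bash
cat > b.py <<'E'
from h import *
r=red_ptr("scene"); s=read_state()
print("tcp",s["tool_pos"].round(4),"F",s["ft_force"].round(1),"open",s["opening"].round(4),"t",s["time"])
P,u=r[1:3],None
# pointer height: ray meets vertical plane across beam at pointer (red mid at known xy)
o,d=ray("scene",r[1],r[2]); n=np.array([.148,.989,0]); k=(n@(np.array([.5545,-.2363,0])-o))/(n@d); z=(o+k*d)
print("red px",r[1:3],"green",r[4],"ptr",z.round(4),"tilt~",((z[2]-.085)/.187).round(3))
q=cloud("scene",r[6])[225:262,325:385]; x=r[5][225:262,325:385].astype(int); m=(x[...,0]>130)&(x[...,1]>90)&(x[...,2]<90)&(q[...,2]>.06)
q=q[m]; pv=np.array([.5807,-.0522]); rr=(q[:,:2]-pv)@-n[:2]; print("brass r range",np.percentile(rr,[3,50,97]).round(4),"n",m.sum())
E
python3 b.py
```

```text
Traceback (most recent call last):
  File "b.py", line 3, in <module>
    print("tcp",s["tool_pos"].round(4),"F",s["ft_force"].round(1),"open",s["opening"].round(4),"t",s["time"])
                                                                         ^^^^^^^^^^^^^^^^^^
AttributeError: 'float' object has no attribute 'round'
```

```bash
sed -i 's/s\["opening"\].round(4)/round(s["opening"],4)/' b.py; python3 b.py
```

```text
tcp [ 0.5711 -0.1238  0.1144] F [ 0.  -0.3 -0.3] open 0.0261 t 13.15
red px (np.float64(378.482863340564), np.float64(268.23297180043386)) green (np.float64(383.5), np.float64(272.0)) ptr [ 0.5534 -0.2361  0.0985] tilt~ 0.072
brass r range [0.0641 0.0813 0.0903] n 135
```

Call:
{"fn": "play_rows", "kwargs": {"steps": [[[0, -0.3, 0], [0, 0, 0], 2.6], [[0, -0.4, 0], [0, 0, 0], 2.6], [[0, -0.4, 0], [0, 0, 0], 2.6], [[0, -0.1, 0], [0, 0, 0], 2.6], [[0, 0.4, 0], [0, 0, 0], 2.6], [[0, 0, 0], [0, 0, 0], 2.6], [[0, 0, 0], [0, 0, 0], 2.6], [[0, 0, 0], [0, 0, 0], 2.6]]}}

```text
time: 14.15
tool_pos: [0.5697, -0.1308, 0.1143]
ee_rot: [[0.0, 0.147, 0.989], [-0.0, 0.989, -0.147], [-1.0, -0.0, 0.0]]
ft_force: [-1.1, 0.7, -0.1]
opening: 0.0261
```

```bash
python3 b.py
```

```text
tcp [ 0.5697 -0.1309  0.1143] F [-0.3 -0.  -1.3] open 0.0257 t 14.2
red px (np.float64(378.56440183409757), np.float64(268.90621092121717)) green (np.float64(383.7142857142857), np.float64(272.0)) ptr [ 0.5539 -0.2362  0.0964] tilt~ 0.061
brass r range [0.0739 0.0924 0.0994] n 133
```

Call:
{"fn": "play_rows", "kwargs": {"steps": [[[0, -0.4, 0], [0, 0, 0], 2.6], [[0, -0.3, 0], [0, 0, 0], 2.6], [[0, -0.3, 0], [0, 0, 0], 2.6], [[0, -0.1, 0], [0, 0, 0], 2.6], [[0, 0.4, 0], [0, 0, 0], 2.6], [[0, 0, 0], [0, 0, 0], 2.6], [[0, 0, 0], [0, 0, 0], 2.6], [[0, 0, 0], [0, 0, 0], 2.6]]}}

```text
time: 15.2
tool_pos: [0.5687, -0.1378, 0.1144]
ee_rot: [[0.0, 0.147, 0.989], [-0.0, 0.989, -0.147], [-1.0, -0.0, 0.0]]
ft_force: [-0.1, 0.0, 0.5]
opening: 0.0258
```

```bash
python3 b.py
```

```text
tcp [ 0.5687 -0.1378  0.1143] F [ 0.9 -0.5 -0.4] open 0.0257 t 15.25
red px (np.float64(378.395329441201), np.float64(271.62301918265223)) green (np.float64(381.6111111111111), np.float64(270.3888888888889)) ptr [ 0.5543 -0.2363  0.0884] tilt~ 0.018
brass r range [0.0777 0.0983 0.105 ] n 140
```

Call:
{"fn": "play_rows", "kwargs": {"steps": [[[0, 0, 0], [0, 0, 0], 2.6], [[0, 0, 0], [0, 0, 0], 2.6], [[0, 0, 0], [0, 0, 0], 2.6], [[0, 0, 0], [0, 0, 0], 2.6], [[0, 0, 0], [0, 0, 0], 2.6], [[0, 0, 0], [0, 0, 0], 2.6], [[0, 0, 0], [0, 0, 0], 2.6], [[0, 0, 0], [0, 0, 0], 2.6]]}}

```text
time: 16.25
tool_pos: [0.5687, -0.1378, 0.1143]
ee_rot: [[-0.0, 0.147, 0.989], [-0.0, 0.989, -0.147], [-1.0, -0.0, 0.0]]
ft_force: [0.7, 0.8, 0.9]
opening: 0.0259
```

```bash
python3 b.py
```

```text
tcp [ 0.5687 -0.1378  0.1143] F [ 0.7  0.1 -0.2] open 0.0261 t 16.3
red px (np.float64(378.39666666666665), np.float64(271.62375)) green (np.float64(381.8235294117647), np.float64(270.52941176470586)) ptr [ 0.5543 -0.2363  0.0884] tilt~ 0.018
brass r range [0.0789 0.0987 0.105 ] n 140
```

The beam has settled at tilt ≈+0.015, so about 2 mm more is needed.

Call:
{"fn": "play_rows", "kwargs": {"steps": [[[0, -0.4, 0], [0, 0, 0], 2.6], [[0, -0.1, 0], [0, 0, 0], 2.6], [[0, -0.12, 0], [0, 0, 0], 2.6], [[0, 0, 0], [0, 0, 0], 2.6], [[0, 0.4, 0], [0, 0, 0], 2.6], [[0, 0, 0], [0, 0, 0], 2.6], [[0, 0, 0], [0, 0, 0], 2.6], [[0, 0, 0], [0, 0, 0], 2.6]]}}

```text
time: 17.3
tool_pos: [0.5684, -0.1399, 0.1144]
ee_rot: [[0.0, 0.147, 0.989], [-0.0, 0.989, -0.147], [-1.0, -0.0, 0.0]]
ft_force: [0.4, -0.3, 0.4]
opening: 0.0258
```

```bash
python3 b.py; python3 - <<'E'
from h import *
p,d=imaging.read_camera("scene")
cv2.imwrite("pics/ptr.png",cv2.hconcat([cv2.resize(p[250:300,360:400],(400,500),interpolation=0),cv2.resize(p[200:280,300:364],(400,500),interpolation=2)])[...,::-1])
E
```

```text
tcp [ 0.5684 -0.14    0.1143] F [-0.1  0.4 -0.2] open 0.026 t 17.35
red px (np.float64(378.60693114455086), np.float64(272.21842225262196)) green (np.float64(381.63157894736844), np.float64(270.4736842105263)) ptr [ 0.5551 -0.2364  0.0863] tilt~ 0.007
brass r range [0.0786 0.0998 0.1062] n 138
```

View pics/ptr.png

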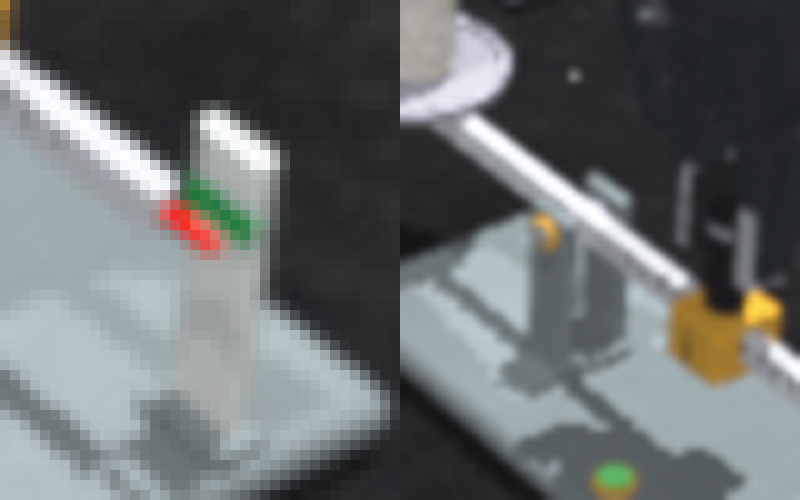

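In this oblique view the pointer lies in front of the plate, with the red at (378.6,272.2) just under the green at (381.6,270.5). Parallax has to be removed, so I'll clear the arm and measure with both cameras.

Call:
{"fn": "play_rows", "kwargs": {"steps": [[[0, 0, 0], [0, 0, 0], 3.2], [[0, 0, 0], [0, 0, 0], 3.6], [[-2, 0, 0], [0, 0, 0], 3.6], [[-4, 0, 0], [0, 0, 0], 3.6], [[-4, 0, 0], [0, 0, 0], 3.6], [[0, 4, 0], [0, 0, 0], 3.6], [[0, 4, 0], [0, 0, 0], 3.6], [[0, 0, 0], [0, 0, 0], 3.6]]}}

```text
time: 18.4
tool_pos: [0.5804, -0.0586, 0.2144]
ee_rot: [[0.0, 0.144, 0.99], [0.0, 0.99, -0.144], [-1.0, 0.001, 0.0]]
ft_force: [-0.4, 1.0, -0.2]
opening: 0.0357
```

```bash
cat > c.py <<'E'
from h import *
def wc(x,f):
    w=np.clip(f(x[...,0],x[...,1],x[...,2]),0,None); w[w<25]=0; v,u=np.mgrid[0:w.shape[0],0:w.shape[1]]; return (u*w).sum()/w.sum(),(v*w).sum()/w.sum(),(w>0).sum()
R=lambda r,g,b:(r-np.maximum(g,b)).astype(float); G=lambda r,g,b:(g-np.maximum(r,b)).astype(float)
B={"scene":(370,255,395,290),"top":(392,215,422,242)}; Z={}
X={n:np.mean([imaging.read_camera(n)[0].astype(float) for _ in range(3)],0) for n in B}
for c,f in(("red",R),("green",G)):
    l=[]
    for n,b in B.items():
        u,v,k=wc(X[n][b[1]:b[3],b[0]:b[2]],f); l.append((n,u+b[0],v+b[1])); print(c,n,round(u+b[0],2),round(v+b[1],2),k)
    P,e=tri(*l); print("  ",P.round(4),round(e,4))
s=read_state(); print(s["tool_pos"],s["time"])
# pan depth plane
for n in B:
    p,d=imaging.read_camera(n); q=cloud(n,d).reshape(-1,3); h=np.hypot(q[:,0]-.5985,q[:,1]-.0665)
    k=(d.ravel()>0)&(h<.036)&(h>.022)&(abs(q[:,2]-.096)<.014); print(n,"pan z",np.median(q[k,2]),k.sum())
E
python3 c.py; python3 b.py
```

```text
red scene 378.61 272.23 22
red top 408.04 228.04 28
   [ 0.5543 -0.2368  0.0868] 0.0005
green scene 381.62 270.66 21
green top 407.25 222.57 23
   [ 0.566  -0.2359  0.0846] 0.0009
[ 0.57997283 -0.06172236  0.21419127] 18.7
scene pan z 0.09660495090624434 151
top pan z 0.09589027362818793 499
tcp [ 0.58   -0.0615  0.2142] F [ 0.5 -0.5 -0.4] open 0.0364 t 18.85
red px (np.float64(378.61705069124423), np.float64(272.21705069124425)) green (np.float64(381.63157894736844), np.float64(270.4736842105263)) ptr [ 0.5552 -0.2364  0.0863] tilt~ 0.007
brass r range [0.0805 0.0981 0.107 ] n 145
```

By triangulation the red stands at z=0.0868 against 0.0846 for the green centre. That is inside the band but about 2 mm high. There's time to centre it, so I'll push 1.3 mm more.

```bash
python3 - <<'E'
from h import *
print(go((.5684,-.14,.1143)))
E
```

```text
[10.   -7.93  0.01]
```

Call:
{"fn": "play_rows", "kwargs": {"steps": [[[0, -3.9, 0], [0, 0, 0], 3.6], [[0, -4.0, 0], [0, 0, 0], 3.6], [[0, 0, 0], [0, 0, 0], 3.6], [[4, 0, 0], [0, 0, 0], 3.6], [[4, 0, 0], [0, 0, 0], 3.6], [[2, 0, 0], [0, 0, 0], 3.6], [[0, 0, 0], [0, 0, 0], 3.0], [[0, 0, 0], [0, 0, 0], 2.6]]}}

```text
time: 19.85
tool_pos: [0.5693, -0.1388, 0.1153]
ee_rot: [[0.002, 0.147, 0.989], [-0.0, 0.989, -0.147], [-1.0, 0.0, 0.002]]
ft_force: [0.5, -0.4, 0.6]
opening: 0.026
```

```bash
python3 b.py; python3 -c "
from h import *
print(go((.5684,-.14,.1143)))"
```

```text
tcp [ 0.5696 -0.139   0.1156] F [0.4 0.5 0.9] open 0.026 t 19.9
red px (np.float64(378.6068493150685), np.float64(272.21735159817354)) green (np.float64(381.63157894736844), np.float64(270.4736842105263)) ptr [ 0.5551 -0.2364  0.0863] tilt~ 0.007
brass r range [0.08   0.0999 0.1071] n 139
[ 0.13 -0.12 -0.11]
```

Call:
{"fn": "play_rows", "kwargs": {"steps": [[[0.1, -0.1, -0.1], [0, 0, 0], 2.6], [[0, -0.2, 0], [0, 0, 0], 2.6], [[0, -0.2, 0], [0, 0, 0], 2.6], [[0, -0.12, 0], [0, 0, 0], 2.6], [[0, 0, 0], [0, 0, 0], 2.6], [[0, 0.4, 0], [0, 0, 0], 2.6], [[0, 0, 0], [0, 0, 0], 2.6], [[0, 0, 0], [0, 0, 0], 2.6]]}}

```text
time: 20.9
tool_pos: [0.5672, -0.1409, 0.1133]
ee_rot: [[-0.0, 0.147, 0.989], [-0.0, 0.989, -0.147], [-1.0, -0.0, -0.0]]
ft_force: [0.1, 0.4, 0.3]
opening: 0.0263
```

```bash
python3 b.py
```

```text
tcp [ 0.5672 -0.1409  0.1133] F [-0.1  0.1 -0.1] open 0.0261 t 20.95
red px (np.float64(378.44197642792386), np.float64(272.56210335448776)) green (np.float64(381.1818181818182), np.float64(270.22727272727275)) ptr [ 0.5547 -0.2363  0.0855] tilt~ 0.002
brass r range [0.0808 0.1    0.1069] n 141
```

The reading is now ≈0.002 rad. I'll open, lift away well clear, and make the final check.

Call:
{"fn": "play_rows", "kwargs": {"steps": [[[0, 0, 0], [0, 0, 0], 3.2], [[0, 0, 0], [0, 0, 0], 3.6], [[-2, 0, 0], [0, 0, 0], 3.6], [[-4, 0, 0], [0, 0, 0], 3.6], [[-5, 0, 0], [0, 0, 0], 3.6], [[-3, 3, 0], [0, 0, 0], 3.6], [[0, 4, 0], [0, 0, 0], 3.6], [[0, 0, 0], [0, 0, 0], 3.6]]}}

```text
time: 21.95
tool_pos: [0.578, -0.0697, 0.2539]
ee_rot: [[0.001, 0.144, 0.99], [0.0, 0.99, -0.144], [-1.0, 0.001, 0.001]]
ft_force: [-0.4, -0.9, -0.5]
opening: 0.0359
```

Call:
{"fn": "play_rows", "kwargs": {"steps": [[[-1, 0, -3], [0, 0, 0], 3.6], [[0, 0, -4], [0, 0, 0], 3.6], [[0, 0, -4], [0, 0, 0], 3.6], [[0, 0, -4], [0, 0, 0], 3.6], [[0, 0, 0], [0, 0, 0], 3.6], [[0, 0, 0], [0, 0, 0], 3.6], [[0, 0, 0], [0, 0, 0], 3.6], [[0, 0, 0], [0, 0, 0], 3.6]]}}

```text
time: 22.95
tool_pos: [0.43, -0.0499, 0.2631]
ee_rot: [[-0.0, 0.147, 0.989], [-0.0, 0.989, -0.147], [-1.0, -0.0, -0.0]]
ft_force: [-0.9, -0.2, 0.3]
opening: 0.0361
```

```bash
python3 c.py; python3 - <<'E'
from h import *
p,d=imaging.read_camera("scene");t,e=imaging.read_camera("top")
cv2.imwrite("pics/final.png",cv2.hconcat([cv2.resize(p[170:380,180:420],(400,350),interpolation=2),cv2.resize(t[180:355,130:330],(400,350),interpolation=2)])[...,::-1])
E
```

```text
red scene 378.51 272.57 26
red top 407.91 228.12 26
   [ 0.5543 -0.2366  0.0858] 0.0004
green scene 381.52 270.66 22
green top 407.28 222.57 23
   [ 0.5659 -0.2358  0.0847] 0.0006
[ 0.42929718 -0.04964009  0.26321356] 23.25
scene pan z 0.09716965183993567 158
top pan z 0.09685264740781228 553
```

View pics/final.png

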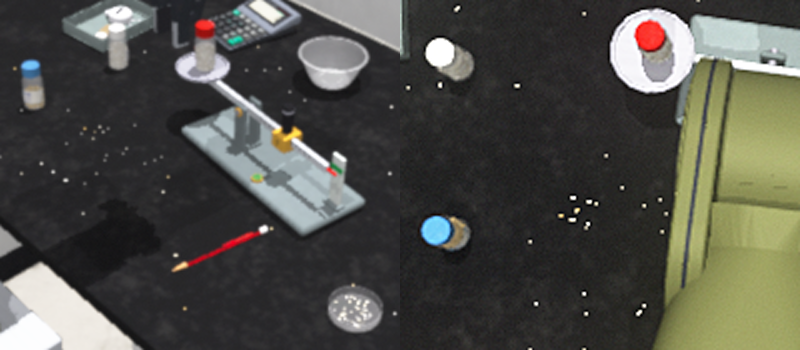

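The final picture shows the vial upright on the pan (top ≈(292,205)), the arm clear, and the other vials, pencil and dish in place. The pointer is about 1 mm from the band centre.

```bash
python3 -c "
from rig import ticket
print(ticket.close_job())"
```

```text
the job is handed in; nothing more can be done
None
```

The red-capped vial is standing upright on the pan and the beam rests level on its own. I handed the job in at about 23 s on the robot's clock, with the arm clear of everything.

- **Placing the vial:** I lowered it until the pan reached its lower stop, then released it. The contact force stayed at sensor-noise level.
- **Moving the counterpoise:** I pushed it out in small steps with the fingers loosely either side of the knob, never pinching it. My readings put it at a travel of roughly 0.05 to 0.06 m.
- **Level check:** By triangulation from both cameras, the red pointer is at z = 0.0858 m and the green band's centre at 0.0847 m. That is about 1 mm off, with ±4.5 mm allowed.
- **Small disagreement:** The pan's height reads about 0.097 m against 0.096 m when level, so it suggests a slight tilt the other way from the pointer. Both are within camera accuracy and fit a level beam.
- **Other items:** The blue and white vials, the pencil and the dish look unmoved in the last pictures; I checked this by eye only.

The wrist force readings were too noisy to weigh the vial during the lift, so I found the balance point from the pointer alone.

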